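# Load the drill's sloping feed rail

## Robot

A 7-joint arm with a two-finger parallel gripper is mounted at the origin on the work surface. World frame = base frame: x ahead of the robot, y to its left, z up, the work surface at z = 0. Lengths are in m, angles in rad, forces in N, time in s.
With the tool pointing down it reaches from about 0.425 to 0.95 m from the base axis. Payload 4.7 kg.
Tool frame: the origin (TCP) lies at the very end of the fingers, on their centre line; the grasp point (between the pads) lies 19 mm behind it (env.grip_point_offset is the distance from the TCP to the grasp point, in m); z points along the fingers, y is the line along which they close (so a half turn about z gives the same grasp; the last joint's range is limited). The gripper opens to 85 mm and grips with 20 to 120 N. Pads are 22 mm wide; open, the fingers measure 114 mm over their backs; the gripper's body (76 mm by 85 mm) begins 54 mm behind the grasp point. The pads swing forward as they close: fully open they stand 13 mm farther back than shut.
Start: joints at [-1.166, 0.469, -0.049, 1.532, 0.024, 1.141, -0.082], TCP at [0.284, 0.613, 0.231] pointing down, gripper open.
Joint ranges: [-2.59, 2.59], [-0.33, 1.99], [-1.39, 1.29], [0.1, 2.45], [-1.04, 4.18], [0.21, 1.99], [-2.66, 2.66]. Speed limits (rad/s): [2.57, 2.57, 3.14, 3.14, 3.14, 3.14, 3.14].

## Interface

Orientations are given as a unit quaternion [x, y, z, w].
In Python, from workcell import observe, eyes, env gives the robot as it stands. The module is installed in compiled form; this text tells all that it offers.
- The arm moves only by the tool drive_tool, never from a script. Its argument "motion" is text: rows parted by semicolons, each of 7 numbers parted by spaces: the shift along the tool's x, y, z in cm, then the turn, a rotation vector about the tool's x, y, z in rad, then the closure in counts, from 0 (fully open) to 255 (shut). A call has 1 to 10 rows; each row shifts and turns the commanded pose from where the row before left it, along the tool's axes as they then stand; what a row does not reach is not made up. A row lasts 1/12 s, in which the tool goes at most 41.7 mm and 7.16 degrees, less where a joint would pass 70% of its speed; a pose out of reach is approached as far as the arm can. A call is refused whole if a number of a shift passes 4.17 or a number of a turn 0.125, either way. A call with a gripper value outside its range is refused whole. The fingers move at their own pace and stop on an object; the grip force is fixed at half the most. Time passes only in rows, so rows that do not move let the fingers close. It gives the time, the measured TCP pose, the force, the opening and the grip force at its end, in the units of the state.
- observe(): the state, without advancing time (a new reading comes with each control period).
- eyes.camera(name): name is "scene" or "top" or "wrist"; returns the picture (480x640x3 uint8, red, green, blue); there is no depth.
- eyes.calibration(name): a dict with "intrinsics" (3x3 intrinsics, pixels), "k1" (the pictures are not rectified: a ray, as slopes to the right and down, at radius r is drawn at 1 + k1 r^2 times it, then the intrinsics apply), "eye" and "attitude" of the camera in the world. Camera axes: x right, y down, z forward; pixel columns grow to the right and rows downward; lengths in m; the calibration is good to about 2 mm. A picture is of the moment at which its call begins: read the wrist's pose just before it. calibration takes no time and is no camera call; for the wrist camera it gives the pose at the moment of the call.
- env.hand_in(): hands the job in; it is judged then, once.
Trained networks look in the newest picture that a camera, given by its name, has taken for a name from the list of things; names that differ only in an ending like _2 or _b are one class to them, and where a whole thing is asked for, a point or a joint stands for the part that bears it (a point fixed in the world has none). Each returns a list of dicts, best first, with "confidence" (0 to 1); they miss things now and then, are a little off and sometimes report something else, mostly with a low value. They report only what shows in the picture. A call takes as long as a camera call. They do not tell look-alikes from the thing itself.
- eyes.find_in(target, camera): "point" ([x, y, z] in m, in world coordinates, good to about 4 mm: the middle of the surface that is visible of it).
- eyes.pinpoint(target, camera): "point" ([x, y, z] in m, in world coordinates, good to about 4 mm: a listed point, or the origin of a listed thing).
The state is a dict: "time_s": time; "q": joint angles; "dq": joint speeds; "tau": joint torques, N m; "ee_pos": TCP position; "ee_rot": TCP orientation; "ft_force": force on the tool from outside, world axes, zero at the start; "wrist_torque": the same for the moment, N m; "width": finger opening in m; "gripper_force": force on a finger pad.
Only numpy, scipy, OpenCV 4.12 (cv2) and the standard library are available. Lean on these libraries where they do the work, as an engineer would, in place of code of your own. Each camera call takes 0.05 s, during which the arm holds its last target. There are 200 camera calls.

## Task

Load the two loose slide shoes into the sloping feed rail, narrow nose first (downhill) and the right way up like the one already in it: lay each in the open tray at the rail's upper end, then push it down under the lips until it is fully home, so that the three sit nose to tail in a closed row against the end stop. Let go of both and leave the other things on the bench where they are.

Things in the scene. Friction and masses are not known exactly. Their poses are not given: they have to be found in the camera images.
- shoe_a: loose bare aluminium slide shoe, 80 long, 44 wide, 56 high, about 0.22 kg, lying on its underside. Foot 16 thick: tail part (x -40 to 15) 44 wide, nose part (x 15 to 40) 30 wide. On the tail stands a lug to grip by, 28 long (x -40 to -12), 22 wide (y -11 to 11), its top 56 above the underside. Origin: centre of the underside; +x towards the nose, z up.
- shoe_b: identical twin of shoe_a, same axes.
- shoe_a_nose (a point): middle of shoe_a's nose end at its underside: 40 mm along +x from its origin.
- shoe_b_nose (a point): the same point on shoe_b.
- shoe_in: the same kind of shoe, already in the rail, nose downhill, hard against the stop and stuck fast (its origin is 40 mm uphill of the stop); leave it. Same axes as shoe_a.
- rail: fixed dark steel C-channel on a blue stand, 350 long, sloping 15 degrees; where it stands and points varies. Origin: middle of the floor's top face at the inner face of the end stop (low end, 40 above the bench). +x uphill along the floor, y across, z square to the floor, up. A full row has shoe origins at x 40 (already in), 120 and 200, noses to -x. Shoes do not slide down by themselves.
- rail_stop (a point): the rail's origin, at the end stop. From here to x 235 the channel is 51 wide between walls 24 high.
- rail_mouth (a point): on the floor at x 225, where the lips end. From x 0 to 225 two inward lips, underside 19 and top 24 above the floor, hold the shoes' feet down; the lugs stick up through the 32 wide slot between them. From x 225 to 241 the lips' ends are bent up, their top reaching 28 above the floor.
- rail_tray (a point): middle of the open loading tray, on its floor, at x 295. The tray (x 270 to 350) is 62 wide between walls 16 high and open above and at its upper end; from x 270 to 235 its walls narrow to the 51 wide channel.
- flat_file: flat file with wooden handle, about 190 x 22 x 16, lying between the shoes; bystander, leave it.
- hammer: hammer lying on the right; bystander.
- wrench: steel wrench beyond the rail; bystander.
- screwdriver: screwdriver beyond the rail; bystander.
- tin: white painted tin cup, 72 wide, 85 high, on the left; bystander.
- oil: oil bottle, 60 wide, 150 high, on the right; bystander.
- offcut: wooden offcut 110 x 50 x 30 at the left; bystander.
Not all that is in view belongs to the job. What is shaped like the shoe_a but orange or purple is not meant.

How it is judged:
By the outcome, as a careful person would: the job done as asked, in the order asked, and still so for the second after the job is handed in, with the robot touching nothing.
It also fails if it takes over 59 s, if anything falls off the work surface, if the arm or the gripper's body presses on something with over 40 N, if the wrist force passes 120 N, or if a joint passes its speed limit or range.

## Working session

There is one attempt and no reset: what is moved stays moved. The work goes in short steps, Python scripts to look and compute and a tool call to move; the robot and the scene stay as the last step left them, time stands still between calls to the robot, and variables do not carry over. Pictures are saved under pics/ and viewed, at most 10 in all, crops included, and the job is handed in when it is done.

Besides the shell and the picture viewer there is one more tool, called as a command line: name --argument value ..., lists and objects as JSON in quotes. drive_tool: Moves the arm, as the interface text tells. Its arguments: {"type":"object","properties":{"motion":{"type":"string"}},"required":["motion"]}

```bash
mkdir -p pics
cat > h.py <<'E'
import numpy as np,cv2
from scipy.spatial.transform import Rotation as R
from workcell import observe,eyes,env
np.set_printoptions(precision=4,suppress=True)
def snap(c,n):
    im=eyes.camera(c); cv2.imwrite(f'pics/{n}.png',im[:,:,::-1]); return im
def att(c):
    a=np.array(c['attitude'],float)
    return a if a.shape==(3,3) else R.from_quat(a).as_matrix()
def proj(c,P):
    P=np.atleast_2d(P); q=(P-np.array(c['eye']))@att(c); s=q[:,:2]/q[:,2:]
    s=s*(1+c['k1']*(s**2).sum(1,keepdims=True)); K=np.array(c['intrinsics']); return s@K[:2,:2].T+K[:2,2]
def ray(c,uv):
    K=np.array(c['intrinsics']); d=(np.array(uv,float)-K[:2,2])/np.diag(K)[:2]; s=d.copy()
    for _ in range(20): s=d/(1+c['k1']*(s@s))
    v=att(c)@np.array([s[0],s[1],1]); return np.array(c['eye']),v/v[2]*1
def onplane(c,uv,z):
    e,v=ray(c,uv); return e+v*(z-e[2])/v[2]
E
python3 - <<'E'
from h import *
for c in ['scene','top']:
    snap(c,c+'0'); k=eyes.calibration(c); print(c,k)
    for t in ['shoe_a','shoe_a_nose','rail_stop','rail_mouth','rail_tray']:
        for d in eyes.pinpoint(t,c): print(t,np.array(d['point']),round(d['confidence'],2),proj(k,d['point'])[0])
print(observe())
E
```

```text
scene {'intrinsics': array([[560.0992,   0.    , 313.0624],
       [  0.    , 560.0992, 241.1124],
       [  0.    ,   0.    ,   1.    ]]), 'k1': -0.17173606885912923, 'eye': array([ 1.5075, -0.3049,  0.8598]), 'attitude': array([ 0.7241,  0.53  , -0.2539, -0.361 ])}
shoe_a [ 0.3423 -0.1139  0.0003] 0.84 [239.2416 228.0112]
shoe_a [ 0.4684 -0.1447 -0.0009] 0.83 [237.6955 260.2447]
shoe_a [ 0.3775 -0.2568 -0.0021] 0.71 [186.3725 246.6648]
shoe_a [ 0.4456  0.1871 -0.0034] 0.7 [361.9964 231.8018]
shoe_a_nose [ 0.3485 -0.2243  0.0041] 0.93 [197.2079 235.6994]
shoe_a_nose [ 0.4439 -0.1097 -0.004 ] 0.71 [249.6453 252.5141]
shoe_a_nose [ 0.3563 -0.076   0.0036] 0.68 [254.6491 227.5205]
rail_stop [ 0.614  -0.1855  0.0376] 0.93 [232.0156 291.1282]
rail_stop [0.4692 0.1539 0.0009] 0.39 [353.4684 238.0236]
rail_mouth [0.6336 0.0308 0.1016] 0.84 [330.6394 255.212 ]
rail_mouth [ 0.6114 -0.1851  0.0366] 0.64 [231.99 290.65]
rail_tray [0.6358 0.0984 0.1136] 0.59 [360.5714 245.7714]
top {'intrinsics': array([[455.5159,   0.    , 320.6945],
       [  0.    , 455.5159, 227.6213],
       [  0.    ,   0
[... 550 characters left out ...]
1477 276.9851]
rail_stop [ 0.6142 -0.1846  0.0388] 0.84 [406.6   204.189]
rail_mouth [0.6351 0.0324 0.0992] 0.87 [314.1533 192.1098]
rail_tray [0.6383 0.1028 0.1179] 0.93 [281.8409 189.632 ]
{'time_s': 0.6, 'q': array([-1.1659,  0.4686, -0.0486,  1.5325,  0.0241,  1.141 , -0.0823]), 'dq': array([-0.0003, -0.0024, -0.0002,  0.0015, -0.0002,  0.0006, -0.0005]), 'tau': array([ -0.0014, -50.986 ,  -0.047 , -23.7896,   0.0109,   0.0012,
         0.    ]), 'ee_pos': array([0.2837, 0.6125, 0.2313]), 'ee_rot': array([0.2152, 0.9766, 0.    , 0.    ]), 'ft_force': array([-0.0616,  0.3733, -0.4603]), 'wrist_torque': array([-0.0437, -0.0532, -0.026 ]), 'gripper_force': 0.0, 'width': 0.08536331296381569}
```

View pics/top0.png

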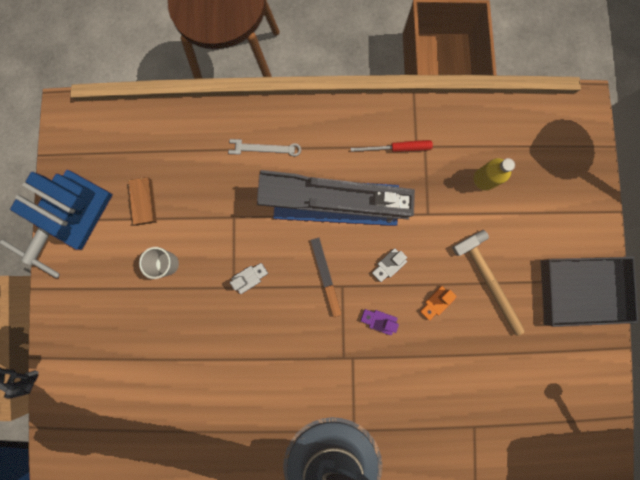

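View pics/scene0.png

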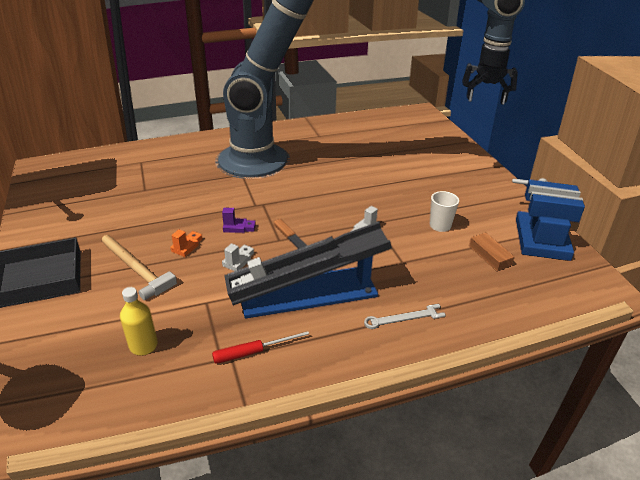

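The top view shows two bare shoes at about (248,278) and (390,265), with look-alikes at (380,321) purple and (438,302) orange. The rail runs from its stop near (407,204) to its upper end near (262,188). I'll zoom in to get the shoes' orientations.

Run:
```python
import cv2,numpy as np
t=cv2.imread('pics/top0.png')
f=lambda x0,y0,w,h,W,H:cv2.resize(t[y0:y0+h,x0:x0+w],(W,H),interpolation=cv2.INTER_CUBIC)
a=np.vstack([np.hstack([f(220,250,60,45,400,300),f(362,242,60,45,400,300)]),f(250,165,176,66,800,300)])
cv2.imwrite('pics/crop1.png',a)
```

```text
(no output)
```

View pics/crop1.png

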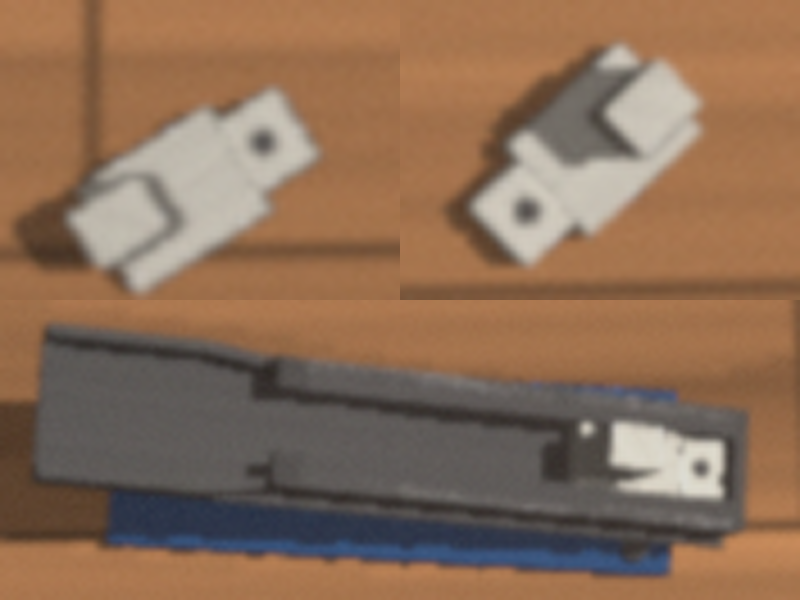

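Left shoe: nose hole at about (260,271), lug at the lower left. Right shoe: nose hole at about (381,273), lug at the upper right. Both are upright. The rail's open tray is at the left end. Next I fit the poses.

```bash
cat > fit.py <<'E'
from h import *
from scipy.optimize import least_squares
k=eyes.calibration('top')
def fit(cor,pix,x0):
    cor=np.array(cor)/1000.;pix=np.array(pix,float)
    def W(p):
        c,s=np.cos(p[2]),np.sin(p[2]); return np.c_[p[0]+c*cor[:,0]-s*cor[:,1],p[1]+s*cor[:,0]+c*cor[:,1],cor[:,2]]
    r=least_squares(lambda p:(proj(k,W(p))-pix).ravel(),x0,x_scale=[.01,.01,.1]); return r.x,r.fun.reshape(-1,2)
L=np.array([[275,88],[320,155],[210,108],[270,210],[138,293],[265,142]])*.15+[220,250]
x,f=fit([[40,15,16],[40,-15,16],[15,22,16],[15,-22,16],[-40,-22,16],[27.5,0,16]],L,[.449,.19,-1]);print('left',x,np.degrees(x[2]),f.round(1).tolist())
Q=np.array([[470,207],[530,267],[590,235],[700,128],[510,147],[527,211]])*.15+[362,242]
x,f=fit([[40,-15,16],[40,15,16],[15,22,16],[-40,22,16],[15,-22,16],[27.5,0,16]],Q,[.474,-.141,2.4]);print('right',x,np.degrees(x[2]),f.round(1).tolist())
# rail, points given in rail frame
yaw=np.radians(85.)
def rail(p,P):
    a=np.radians(15);c,s=np.cos(p[2]),np.sin(p[2])
    X=np.array([c*np.cos(a),s*np.cos(a),np.sin(a)]);Y=np.array([-s,c,0]);Z=np.cross(X,Y)
    return np.array([p[0],p[1],.04])+P@np.array([X,Y,Z])
if __name__=='__main__':
    im=cv2.imread('pics/top0.png')
    p=[.614,-.185,yaw]
    for P in [[350,31,16],[350,-31,16],[270,31,16],[270,-31,16],[225,16,24],[225,-16,24],[0,16,24],[0,-16,24],[80,22,0],[80,-22,0]]:
        q=proj(k,rail(p,np.array(P)/1000.))[0]; print(P,((q-[250,165])*4.545).round(0))
E
python3 fit.py
```

```text
left [ 0.4486  0.1878 -1.0277] -58.88207829165287 [[0.1, -0.3], [-0.0, 0.4], [-0.6, -0.2], [0.0, 0.3], [0.0, 0.1], [0.4, -0.2]]
right [ 0.4671 -0.2856  2.3047] 132.04674688929603 [[0.2, -0.1], [-0.1, 0.2], [0.4, -0.1], [0.0, 0.1], [-0.3, -0.4], [-0.2, 0.3]]
[350, 31, 16] [ 38. 157.]
[350, -31, 16] [50. 28.]
[270, 31, 16] [205. 176.]
[270, -31, 16] [216.  48.]
[225, 16, 24] [303. 153.]
[225, -16, 24] [308.  87.]
[0, 16, 24] [732. 203.]
[0, -16, 24] [735. 141.]
[80, 22, 0] [567. 204.]
[80, -22, 0] [572. 118.]
```

```bash
sed -i 's/^Q=.*/Q=np.array([[70,207],[130,267],[190,235],[300,128],[110,147],[127,211]])*.15+[362,242]/' fit.py
cat > go.py <<'E'
from fit import *
p=[.614,-.185,yaw]
def railpose(x,h):   # tool TCP at rail x (m), height h ; tool x uphill, z down
    pos=rail(p,np.array([x,0,h])); o=rail(p,np.zeros(3)); E=rail(p,np.eye(3))-o
    return pos,np.c_[E[0],-E[1],-E[2]]
def shoepose(s,h):   # gripping the lug
    d=np.array([np.cos(s[2]),np.sin(s[2]),0]); pos=np.array([s[0],s[1],h])-d*.026
    X=-d; Z=np.array([0,0,-1.]); return pos,np.c_[X,np.cross(Z,X),Z]
def delta(pos,M):
    o=observe(); M0=R.from_quat(o['ee_rot']).as_matrix()
    print('shift tool cm',M0.T@(pos-o['ee_pos'])*100,'turn',R.from_matrix(M0.T@M).as_rotvec(),'t',round(o['time_s'],2),'F',o['ft_force'],'w',o['width'])
E
python3 - <<'E'
from go import *
delta(*shoepose([.4486,.1878,-1.0277],.15))
E
```

```text
left [ 0.4486  0.1878 -1.0277] -58.88207829165287 [[0.1, -0.3], [-0.0, 0.4], [-0.6, -0.2], [0.0, 0.3], [0.0, 0.1], [0.4, -0.2]]
right [ 0.4699 -0.1418  2.3118] 132.45727963797145 [[0.1, -0.0], [-0.2, 0.2], [0.4, -0.1], [0.4, -0.1], [-0.4, -0.4], [-0.3, 0.4]]
shift tool cm [-30.6607 -30.1524   8.1293] turn [ 0.0001 -0.      0.5939] t 0.6 F [-0.0616  0.3733 -0.4603] w 0.08536331296381569
```

drive_tool --motion "-2.55 -2.51 0.68 0 0 0 0;-2.55 -2.51 0.68 0 0 0 0;-2.55 -2.51 0.68 0 0 0 0;-2.55 -2.51 0.68 0 0 0 0;-2.55 -2.51 0.68 0 0 0 0;-2.55 -2.51 0.68 0 0 0 0;-2.55 -2.51 0.68 0 0 0 0;-2.55 -2.51 0.68 0 0 0 0;-2.55 -2.51 0.68 0 0 0 0;-2.55 -2.51 0.68 0 0 0 0"

```text
time_s: 1.43
ee_pos: [0.41, 0.276, 0.1634]
ee_rot: [0.215, 0.977, 0.0, 0.0]
ft_force: [0.9, 0.5, 0.9]
width: 0.0855
gripper_force: 0.0
```

drive_tool --motion "-2.55 -2.51 0.68 0 0 0 0;-2.55 -2.51 0.68 0 0 0 0;0 0 0 0 0 0.119 0;0 0 0 0 0 0.119 0;0 0 0 0 0 0.119 0;0 0 0 0 0 0.119 0;0 0 0 0 0 0.119 0;0 0 0 0 0 0 0"

```text
time_s: 2.1
ee_pos: [0.4349, 0.2107, 0.1499]
ee_rot: [0.493, 0.87, 0.0, 0.0]
ft_force: [0.8, 0.7, 0.5]
width: 0.0855
gripper_force: 0.0
```

Run:
```python
from go import *
delta(*shoepose([.4486,.1878,-1.0277],.15))
im=snap('wrist','w1'); k=eyes.calibration('wrist'); print(k['eye'],att(k))
for t in ['shoe_a','shoe_a_nose']:
    for d in eyes.pinpoint(t,'wrist'): print(t,np.array(d['point']),d['confidence'])
for P in [[40,15,16],[40,-15,16],[-40,-22,16],[-40,22,16],[-12,11,56],[-12,-11,56],[-40,11,56],[-40,-11,56]]:
    P=np.array(P)/1000.;w=R.from_euler('z',-1.0277).apply(P)+[.4486,.1878,0]; q=proj(k,w)[0]; cv2.circle(im,tuple(int(v) for v in q),3,(255,0,0),-1)
cv2.imwrite('pics/w1m.png',im[:,:,::-1])
```

```text
left [ 0.4486  0.1878 -1.0277] -58.88207829165287 [[0.1, -0.3], [-0.0, 0.4], [-0.6, -0.2], [0.0, 0.3], [0.0, 0.1], [0.4, -0.2]]
right [ 0.4699 -0.1418  2.3118] 132.45727963797145 [[0.1, -0.0], [-0.2, 0.2], [0.4, -0.1], [0.4, -0.1], [-0.4, -0.4], [-0.3, 0.4]]
shift tool cm [-0.0658 -0.0097 -0.0066] turn [ 0.0006  0.0001 -0.003 ] t 2.1 F [0.8416 0.672  0.4824] w 0.08546469034757505
[0.3936 0.2783 0.2917] [[ 0.8556  0.4921  0.1604]
 [ 0.5176 -0.8135 -0.2651]
 [ 0.      0.3099 -0.9508]]
shoe_a [0.4525 0.1892 0.0012] 0.92
```

View pics/w1m.png

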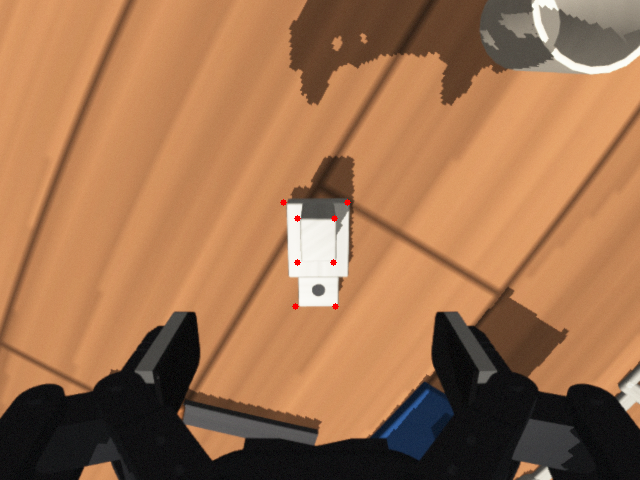

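The overlay matches the shoe (lug around (316,240), nose at (318,290)) to about 1 mm, so I'll descend and grip.

drive_tool --motion "0 0 3.5 0 0 0 0;0 0 3.5 0 0 0 0;0 0 2.9 0 0 0 0;0 0 2 0 0 0 0;0 0 0 0 0 0 0;0 0 0 0 0 0 255;0 0 0 0 0 0 255;0 0 0 0 0 0 255;0 0 0 0 0 0 255;0 0 0 0 0 0 255"

```text
time_s: 3.08
ee_pos: [0.4354, 0.2111, 0.0318]
ee_rot: [0.492, 0.871, 0.001, 0.001]
ft_force: [-0.7, -0.0, -1.1]
width: 0.0253
gripper_force: 0.0
```

drive_tool --motion "0 0 0 0 0 0 255;0 0 0 0 0 0 255;0 0 0 0 0 0 255;0 0 0 0 0 0 255"

```text
time_s: 3.42
ee_pos: [0.4356, 0.2112, 0.0319]
ee_rot: [0.492, 0.871, 0.001, 0.0]
ft_force: [-0.4, 0.4, 7.2]
width: 0.0208
gripper_force: 59.8
```

```bash
sed -i 's/print(.left/0 and print("left/;s/print(.right/0 and print("right/' fit.py; sed -i "s/\"left'/'left'/;s/\"right'/'right'/" fit.py
python3 - <<'E'
from go import *
delta(*railpose(.326,.031+.06))
delta(*railpose(.326,.031+.002))
E
```

```text
shift tool cm [-19.585   12.0343 -18.0198] turn [-0.0803  0.2521  0.6259] t 3.42 F [-0.4491  0.3707  7.1583] w 0.020760563184206802
shift tool cm [-18.3731  12.9055 -12.4152] turn [-0.0803  0.2521  0.6259] t 3.42 F [-0.4491  0.3707  7.1583] w 0.020760563184206802
```

drive_tool --motion "0 0 -3 0 0 0 255;0 0 -4 0 0 0 255;0 0 -4 0 0 0 255;0 0 -4 0 0 0 255;0 0 -3 0 0 0 255;-3.2 2.0 0 0 0 0 255;-3.2 2.0 0 0 0 0 255;-3.2 2.0 0 0 0 0 255;-3.2 2.0 0 0 0 0 255;-3.2 2.0 0 0 0 0 255"

```text
time_s: 4.25
ee_pos: [0.6035, 0.1242, 0.2103]
ee_rot: [0.492, 0.871, -0.0, -0.001]
ft_force: [0.6, 1.2, -2.1]
width: 0.0211
gripper_force: 60.0
```

drive_tool --motion "-3.2 2.0 0 0 0 0 255;0 0 0 -0.0134 0.042 0.1043 255;0 0 0 -0.0134 0.042 0.1043 255;0 0 0 -0.0134 0.042 0.1043 255;0 0 0 -0.0134 0.042 0.1043 255;0 0 0 -0.0134 0.042 0.1043 255;0 0 0 -0.0134 0.042 0.1043 255;0 0 0 0 0 0 255"

```text
time_s: 4.92
ee_pos: [0.6353, 0.1051, 0.2095]
ee_rot: [0.733, 0.668, 0.094, -0.089]
ft_force: [0.1, -1.0, -2.7]
width: 0.021
gripper_force: 60.3
```

Run:
```python
from go import *
delta(*railpose(.332,.034))
im=snap('wrist','w2'); k=eyes.calibration('wrist')
for P in [[350,31,16],[350,-31,16],[270,31,16],[270,-31,16],[235,25.5,24],[235,-25.5,24],[225,16,24],[225,-16,24],[80,16,24],[80,-16,24]]:
    q=proj(k,rail(p,np.array(P)/1000.))[0]; cv2.circle(im,tuple(int(v) for v in q),3,(255,0,0),-1)
cv2.imwrite('pics/w2m.png',im[:,:,::-1])
for t in ['rail_mouth','rail_tray','rail_stop','shoe_a']:
    for d in eyes.pinpoint(t,'wrist'): print(t,np.array(d['point']),d['confidence'])
```

```text
shift tool cm [0.7379 0.4133 5.441 ] turn [-0.0029  0.003  -0.0061] t 4.92 F [ 0.1417 -1.0226 -2.7152] w 0.020951111078332522
```

View pics/w2m.png

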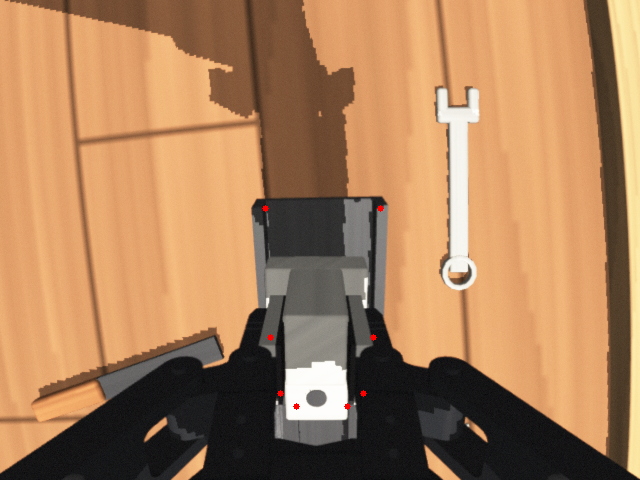

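The dots sit about 1 mm right of the tray (end edge at (253..387,200)), which is well within the tolerance. Next I lower the shoe into the tray.

drive_tool --motion "0.37 0.17 2 -0.003 0.003 -0.006 255;0.37 0.17 2 0 0 0 255;0 0 1.2 0 0 0 255;0 0 0.2 0 0 0 255;0 0 0.1 0 0 0 255;0 0 0 0 0 0 255"

```text
time_s: 5.67
ee_pos: [0.6422, 0.1287, 0.1599]
ee_rot: [0.729, 0.672, 0.098, -0.087]
ft_force: [-0.4, -0.3, -1.8]
width: 0.0207
gripper_force: 60.1
```

```bash
sed -i 's/^p=\[.614/p=[.6133/' go.py
python3 - <<'E'
from go import *
delta(*railpose(.332,.032))
print(observe()['wrist_torque'])
E
```

```text
shift tool cm [-0.3278 -0.1432  0.2261] turn [ 0.0021 -0.001   0.0059] t 5.67 F [-0.387  -0.2634 -1.7558] w 0.0207281588285547
[-0.3419  0.0613 -0.0494]
```

drive_tool --motion "0 -0.14 0.15 0.002 -0.001 0.005 255;0 0 0.05 0 0 0 255;0 0 0 0 0 0 255;0 0 0 0 0 0 255"

```text
time_s: 6.0
ee_pos: [0.6406, 0.1295, 0.158]
ee_rot: [0.731, 0.67, 0.097, -0.088]
ft_force: [-0.2, 0.2, -3.1]
width: 0.0207
gripper_force: 60.1
```

drive_tool --motion "0 0 0.05 0 0 0 255;0 0 0 0 0 0 255;0 0 0 0 0 0 255"

```text
time_s: 6.25
ee_pos: [0.6408, 0.1296, 0.1576]
ee_rot: [0.731, 0.67, 0.097, -0.088]
ft_force: [-0.4, -0.4, 0.1]
width: 0.0211
gripper_force: 60.4
```

Run:
```python
from go import *
delta(*railpose(.332,.032))
print(observe()['wrist_torque'])
```

```text
shift tool cm [-0.3504  0.0064 -0.0154] turn [ 0.0002 -0.0007  0.0007] t 6.25 F [-0.3957 -0.4438  0.1297] w 0.021074878043192486
[-0.455   0.2128  0.034 ]
```

drive_tool --motion "-1 0 0 0 0 0 255;-1 0 0 0 0 0 255;-1 0 0 0 0 0 255;-1 0 0 0 0 0 255;-1 0 0 0 0 0 255;0 0 0 0 0 0 255"

```text
time_s: 6.75
ee_pos: [0.6362, 0.0774, 0.1435]
ee_rot: [0.732, 0.669, 0.095, -0.087]
ft_force: [0.7, -4.4, 3.2]
width: 0.0211
gripper_force: 61.0
```

drive_tool --motion "-0.8 0 0 0 0 0 255;-0.8 0 0 0 0 0 255;-0.8 0 0 0 0 0 255;-0.8 0 0 0 0 0 255;-0.8 0 0 0 0 0 255;0 0 0 0 0 0 255"

```text
time_s: 7.25
ee_pos: [0.6332, 0.0413, 0.1338]
ee_rot: [0.731, 0.669, 0.096, -0.088]
ft_force: [0.8, -3.3, 3.3]
width: 0.0207
gripper_force: 61.1
```

Run:
```python
from go import *
delta(*railpose(.146,.032))
o=observe();print(o['wrist_torque'], railpose(0,0)[1].T@o['ft_force'])
```

```text
shift tool cm [-9.7676 -0.0041 -0.0176] turn [ 0.0007  0.0005 -0.001 ] t 7.25 F [ 0.8063 -3.2631  3.2999] w 0.020736150519650887
[-0.6538  0.1353  0.0661] [-2.218   1.0876 -4.0106]
```

drive_tool --motion "-1 0 -0.01 0 0 0 255;-1 0 0 0 0 0 255;-1 0 0 0 0 0 255;-1 0 0 0 0 0 255;-1 0 0 0 0 0 255;-1 0 0 0 0 0 255;-1 0 0 0 0 0 255;-1 0 0 0 0 0 255;-0.5 0 0 0 0 0 255;0 0 0 0 0 0 255"

```text
time_s: 8.08
ee_pos: [0.6261, -0.0398, 0.1119]
ee_rot: [0.731, 0.67, 0.096, -0.088]
ft_force: [-0.1, -2.3, 4.4]
width: 0.0208
gripper_force: 61.2
```

Run:
```python
from go import *
delta(*railpose(.146,.032))
o=observe();print(o['wrist_torque'], railpose(0,0)[1].T@o['ft_force'])
```

```text
shift tool cm [-1.3363 -0.0055 -0.0265] turn [ 0.0003  0.0002 -0.0004] t 8.08 F [-0.1363 -2.2546  4.42  ] w 0.020847380299676
[-0.5053  0.1562  0.0168] [-1.037   0.0607 -4.8538]
```

drive_tool --motion "-0.3 0 0 0 0 0 255;-0.2 0 0 0 0 0 255;-0.2 0 0 0 0 0 255;-0.1 0 0 0 0 0 255;0 0 0 0 0 0 255"

```text
time_s: 8.5
ee_pos: [0.6259, -0.0448, 0.1106]
ee_rot: [0.73, 0.671, 0.097, -0.089]
ft_force: [-0.0, 1.1, 7.3]
width: 0.0206
gripper_force: 61.3
```

drive_tool --motion "-0.1 0 0 0 0 0 255;-0.1 0 0 0 0 0 255;-0.1 0 0 0 0 0 255;0 0 0 0 0 0 255"

```text
time_s: 8.83
ee_pos: [0.6257, -0.0474, 0.1099]
ee_rot: [0.73, 0.671, 0.097, -0.089]
ft_force: [0.6, 1.9, 6.9]
width: 0.0207
gripper_force: 61.3
```

Run:
```python
from go import *
delta(*railpose(.146,.032))
o=observe();print(o['wrist_torque'], railpose(0,0)[1].T@o['ft_force'])
```

```text
shift tool cm [-0.5508 -0.0411 -0.0255] turn [ 0.0003 -0.0025  0.0025] t 8.83 F [0.5646 1.8612 6.9108] w 0.02069338146827304
[0.4849 0.0729 0.0275] [ 3.6272  0.4002 -6.1827]
```

drive_tool --motion "-0.1 0 0 0 0 0 255;-0.1 0 0 0 0 0 255;0 0 0 0 0 0 255"

```text
time_s: 9.08
ee_pos: [0.6256, -0.0493, 0.1094]
ee_rot: [0.73, 0.671, 0.097, -0.089]
ft_force: [0.2, 2.9, 7.2]
width: 0.0208
gripper_force: 61.3
```

drive_tool --motion "-0.1 0 0 0 0 0 255;-0.1 0 0 0 0 0 255;0 0 0 0 0 0 255"

```text
time_s: 9.33
ee_pos: [0.6255, -0.0512, 0.1089]
ee_rot: [0.73, 0.671, 0.097, -0.089]
ft_force: [0.2, 2.3, 7.5]
width: 0.0211
gripper_force: 61.3
```

drive_tool --motion "-0.1 0 0 0 0 0 255;-0.1 0 0 0 0 0 255;0 0 0 0 0 0 255"

```text
time_s: 9.58
ee_pos: [0.6254, -0.0512, 0.1089]
ee_rot: [0.729, 0.671, 0.098, -0.09]
ft_force: [0.5, 5.1, 9.3]
width: 0.0211
gripper_force: 61.5
```

Run:
```python
from go import *
delta(*railpose(.146,.032))
o=observe();print(o['wrist_torque'], railpose(0,0)[1].T@o['ft_force'])
```

```text
shift tool cm [-0.1576 -0.0441 -0.0242] turn [-0.0003 -0.0053  0.0038] t 9.58 F [0.5147 5.0914 9.2682] w 0.02114692913370807
[ 0.9742  0.141  -0.0459] [ 7.3414  0.069  -7.628 ]
```

drive_tool --motion "-0.2 0 0 0 0 0 255;-0.2 0 0 0 0 0 255;0 0 0 0 0 0 255"

```text
time_s: 9.83
ee_pos: [0.6253, -0.0514, 0.109]
ee_rot: [0.728, 0.672, 0.1, -0.092]
ft_force: [-0.8, 11.0, 14.5]
width: 0.0209
gripper_force: 61.9
```

drive_tool --motion "-0.2 0 0 0 0 0 255;-0.2 0 0 0 0 0 255;0 0 0 0 0 0 255"

```text
time_s: 10.08
ee_pos: [0.6253, -0.0516, 0.1092]
ee_rot: [0.727, 0.672, 0.102, -0.094]
ft_force: [-3.2, 15.7, 20.2]
width: 0.0208
gripper_force: 62.5
```

Run:
```python
from go import *
delta(*railpose(.146,.032))
o=observe();print(o['wrist_torque'], railpose(0,0)[1].T@o['ft_force'])
im=snap('wrist','w3');k=eyes.calibration('wrist')
t=snap('top','t3'); s=snap('scene','s3')
f=lambda t,x0,y0,w,h,W,H:cv2.resize(t[y0:y0+h,x0:x0+w],(W,H),interpolation=cv2.INTER_CUBIC)
a=np.vstack([np.hstack([f(im,200,260,240,180,400,300),f(s,210,200,120,90,400,300)]),f(t,250,165,176,66,800,300)])
cv2.imwrite('pics/c3.png',a[:,:,::-1])
```

```text
shift tool cm [-0.1301 -0.0316  0.0141] turn [-0.0029 -0.0162  0.0083] t 10.08 F [-3.2396 15.6665 20.1859] w 0.020790686142192073
[3.6006 0.6594 0.0877] [ 20.0269  -4.5927 -15.5318]
```

View pics/c3.png

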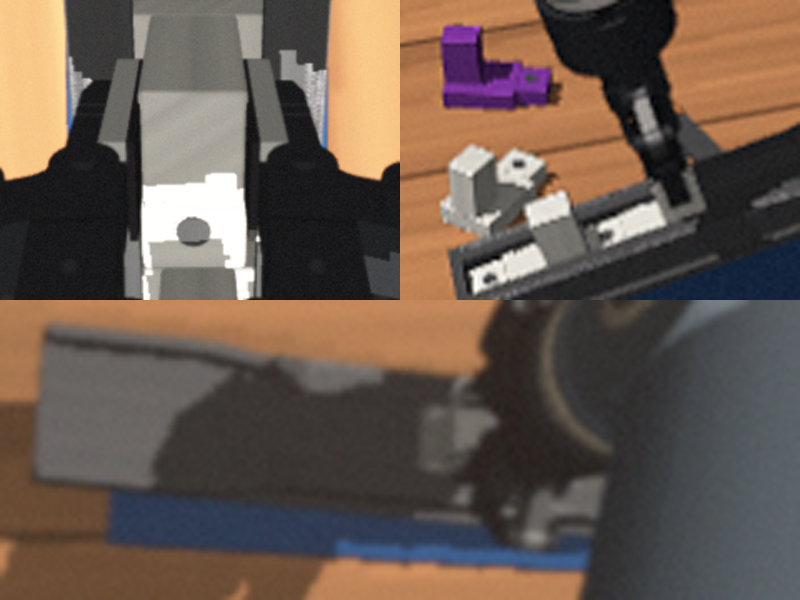

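Scene crop: the loaded shoe's nose hole at (605,235) is right beside shoe_in's lug, and the along-rail force has built to 20 N with no further motion, so it is home. Release and retreat.

drive_tool --motion "0.3 0 0 0 0 0 255;0.2 0 0 0 0 0 255;0 0 0 0 0 0 0;0 0 0 0 0 0 0;0 0 0 0 0 0 0;0 0 0 0 0 0 0;0 0 0 0 0 0 0;0 0 -2 0 0 0 0;0 0 -4 0 0 0 0;0 0 -4 0 0 0 0"

```text
time_s: 11.07
ee_pos: [0.6206, -0.0837, 0.2024]
ee_rot: [0.731, 0.67, 0.095, -0.09]
ft_force: [1.6, 0.5, 1.0]
width: 0.0856
gripper_force: 0.0
```

Run:
```python
from go import *
delta(*shoepose([.4699,-.1418,2.3118],.15))
delta(*shoepose([.4699,-.1418,2.3118],.21))
o=observe();print(o['q'],o['ee_pos'])
k=eyes.calibration('wrist');im=snap('wrist','w4')
for P in [[225,16,24],[225,-16,24],[120,16,24],[120,-16,24],[160,11,56],[160,-11,56],[160,22,16],[160,-22,16],[80,11,56],[80,-11,56]]:
    q=proj(k,rail(p,np.array(P)/1000.))[0]; cv2.circle(im,tuple(int(v) for v in q),3,(255,0,0),-1)
cv2.imwrite('pics/w4m.png',im[:,:,::-1])
```

```text
shift tool cm [ -9.923  -12.5758   2.8258] turn [-0.3055 -0.127   2.2975] t 11.07 F [1.5755 0.4609 0.9671] w 0.08563633480254403
shift tool cm [ -8.3683 -12.6069  -2.9692] turn [-0.3055 -0.127   2.2975] t 11.07 F [1.5755 0.4609 0.9671] w 0.08563633480254403
[-0.0741  0.4539  0.3683  1.6919 -0.4645  1.1222  0.4023] [ 0.6206 -0.0837  0.2024]
```

View pics/w4m.png

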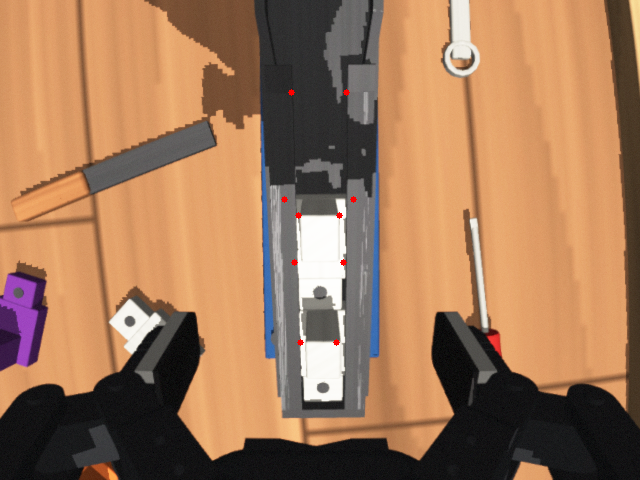

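First shoe sits nose-to-tail with shoe_in: its nose ends at row ~308, where the next lug begins. Now for the second shoe.

drive_tool --motion "-2.1 -3.15 -0.75 0 0 0 0;-2.1 -3.15 -0.75 0 0 0 0;-2.1 -3.15 -0.75 0 0 0 0;-2.1 -3.15 -0.75 0 0 0 0;0 0 0 -0.0153 -0.0064 0.1149 0;0 0 0 -0.0153 -0.0064 0.1149 0;0 0 0 -0.0153 -0.0064 0.1149 0;0 0 0 -0.0153 -0.0064 0.1149 0;0 0 0 -0.0153 -0.0064 0.1149 0;0 0 0 -0.0153 -0.0064 0.1149 0"

```text
time_s: 11.95
ee_pos: [0.4884, -0.1619, 0.2102]
ee_rot: [0.92, 0.377, 0.077, -0.07]
ft_force: [0.1, 0.2, 0.1]
width: 0.0857
gripper_force: 0.0
```

Run:
```python
from go import *
delta(*shoepose([.4699,-.1418,2.3118],.21))
o=observe();print(o['q'],o['ee_pos'])
```

```text
shift tool cm [-0.0075 -0.1315  0.0237] turn [-0.2124 -0.094   1.6013] t 11.95 F [0.1156 0.2229 0.1362] w 0.08570961738634608
[-0.0973  0.2462  0.5465  1.9752 -0.4037  0.9923 -0.1282] [ 0.4884 -0.1619  0.2102]
```

drive_tool --motion "0 -0.13 0 -0.0152 -0.0067 0.1144 0;0 0 0 -0.0152 -0.0067 0.1144 0;0 0 0 -0.0152 -0.0067 0.1144 0;0 0 0 -0.0152 -0.0067 0.1144 0;0 0 0 -0.0152 -0.0067 0.1144 0;0 0 0 -0.0152 -0.0067 0.1144 0;0 0 0 -0.0152 -0.0067 0.1144 0;0 0 0 -0.0152 -0.0067 0.1144 0;0 0 0 -0.0152 -0.0067 0.1144 0;0 0 0 -0.0152 -0.0067 0.1144 0"

```text
time_s: 12.78
ee_pos: [0.4876, -0.1607, 0.2103]
ee_rot: [0.982, -0.185, 0.024, -0.022]
ft_force: [0.0, -0.5, 0.3]
width: 0.0855
gripper_force: 0.0
```

drive_tool --motion "0 0 0 -0.0152 -0.0067 0.1144 0;0 0 0 -0.0152 -0.0067 0.1144 0;0 0 0 -0.0152 -0.0067 0.1144 0;0 0 0 -0.0152 -0.0067 0.1144 0;0 0 0 0 0 0 0;0 0 0 0 0 0 0"

```text
time_s: 13.28
ee_pos: [0.4878, -0.1605, 0.2102]
ee_rot: [0.917, -0.399, 0.0, 0.0]
ft_force: [-0.5, -0.1, 0.1]
width: 0.0854
gripper_force: 0.0
```

Run:
```python
from go import *
S=[.4699,-.1418,2.3118]
delta(*shoepose(S,.031))
o=observe();print(o['q'],o['ee_pos'])
im=snap('wrist','w5'); k=eyes.calibration('wrist')
for P in [[40,15,16],[40,-15,16],[-40,-22,16],[-40,22,16],[-12,11,56],[-12,-11,56],[-40,11,56],[-40,-11,56]]:
    P=np.array(P)/1000.;w=R.from_euler('z',S[2]).apply(P)+[S[0],S[1],0]; q=proj(k,w)[0]; cv2.circle(im,tuple(int(v) for v in q),3,(255,0,0),-1)
cv2.imwrite('pics/w5m.png',im[:,:,::-1])
```

```text
shift tool cm [-0.0028  0.0666 17.919 ] turn [-0.0002 -0.0008  0.0095] t 13.28 F [-0.4528 -0.0506  0.0514] w 0.08544699934458458
[-0.4932  0.3013  0.8984  1.9742 -0.2804  0.9938 -1.8527] [ 0.4878 -0.1605  0.2102]
```

View pics/w5m.png

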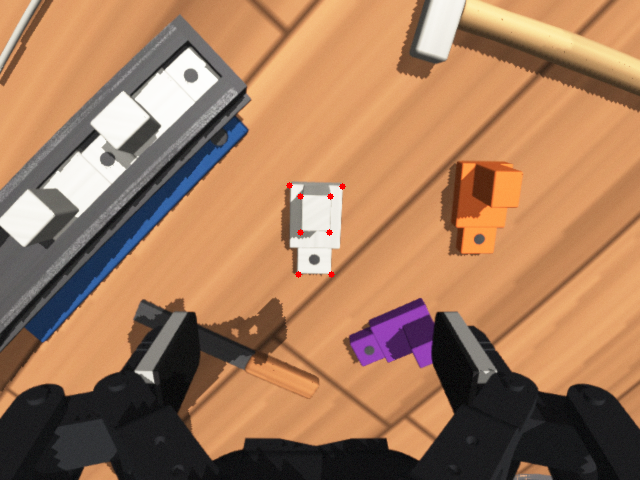

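The overlay matches the second shoe (lug around (315,213), nose hole (314,259)). Descend and grip.

drive_tool --motion "0 0.07 4 0 0 0.009 0;0 0 4 0 0 0 0;0 0 4 0 0 0 0;0 0 3.8 0 0 0 0;0 0 2 0 0 0 0;0 0 0 0 0 0 0;0 0 0 0 0 0 255;0 0 0 0 0 0 255;0 0 0 0 0 0 255;0 0 0 0 0 0 255"

```text
time_s: 14.17
ee_pos: [0.4888, -0.1612, 0.0342]
ee_rot: [0.915, -0.404, 0.002, -0.001]
ft_force: [-0.5, 0.1, -0.1]
width: 0.0388
gripper_force: 0.0
```

drive_tool --motion "0 0 0 0 0 0 255;0 0 0 0 0 0 255;0 0 0 0 0 0 255;0 0 0 0 0 0 255;0 0 0 0 0 0 255"

```text
time_s: 14.58
ee_pos: [0.4887, -0.161, 0.0339]
ee_rot: [0.915, -0.404, 0.002, -0.001]
ft_force: [-0.6, 0.9, 7.9]
width: 0.0208
gripper_force: 59.8
```

drive_tool --motion "0 0 -3 0 0 0 255;0 0 -4 0 0 0 255;0 0 -4 0 0 0 255;0 0 -4 0 0 0 255;0 0 -4 0 0 0 255;0 0 -2 0 0 0 255;0 0 0 0 0 0 255"

```text
time_s: 15.17
ee_pos: [0.4898, -0.1621, 0.2472]
ee_rot: [0.915, -0.404, 0.005, -0.002]
ft_force: [0.7, 0.1, -2.0]
width: 0.021
gripper_force: 59.8
```

Run:
```python
from go import *
delta(*railpose(.332,.095))
o=observe();print(o['q'],o['ee_pos'])
```

```text
shift tool cm [-10.076  -29.3347   3.1106] turn [ 0.3071  0.1198 -2.2979] t 15.17 F [ 0.6545  0.1275 -2.0091] w 0.020962103195519246
[-0.543   0.2555  0.9471  1.9315 -0.2419  1.0611 -1.8965] [ 0.4898 -0.1621  0.2472]
```

drive_tool --motion "0 0 0 0.0154 0.006 -0.1149 255;0 0 0 0.0154 0.006 -0.1149 255;0 0 0 0.0154 0.006 -0.1149 255;0 0 0 0.0154 0.006 -0.1149 255;0 0 0 0.0154 0.006 -0.1149 255;0 0 0 0.0154 0.006 -0.1149 255;0 0 0 0.0154 0.006 -0.1149 255;0 0 0 0.0154 0.006 -0.1149 255;0 0 0 0.0154 0.006 -0.1149 255;0 0 0 0.0154 0.006 -0.1149 255"

```text
time_s: 16.0
ee_pos: [0.486, -0.1604, 0.2409]
ee_rot: [0.984, 0.161, 0.055, -0.056]
ft_force: [-0.5, -1.0, -2.1]
width: 0.0205
gripper_force: 59.7
```

drive_tool --motion "0 0 0 0.0154 0.006 -0.1149 255;0 0 0 0.0154 0.006 -0.1149 255;0 0 0 0.0154 0.006 -0.1149 255;0 0 0 0.0154 0.006 -0.1149 255;0 0 0 0.0154 0.006 -0.1149 255;0 0 0 0.0154 0.006 -0.1149 255;0 0 0 0.0154 0.006 -0.1149 255;0 0 0 0.0154 0.006 -0.1149 255;0 0 0 0.0154 0.006 -0.1149 255;0 0 0 0.0154 0.006 -0.1149 255"

```text
time_s: 16.83
ee_pos: [0.4862, -0.1606, 0.2408]
ee_rot: [0.73, 0.671, 0.092, -0.093]
ft_force: [0.1, -0.4, -3.4]
width: 0.021
gripper_force: 59.7
```

Run:
```python
from go import *
delta(*railpose(.332,.095))
o=observe();print(o['q'],o['ee_pos'])
```

```text
shift tool cm [26.6868 13.0572  9.4066] turn [-0.0131 -0.0009  0.0021] t 16.83 F [ 0.1009 -0.4121 -3.3857] w 0.02104230030032031
[-0.0341  0.2632  0.5081  1.8805 -0.398   1.1741  0.5649] [ 0.4862 -0.1606  0.2408]
```

drive_tool --motion "3.33 1.63 0.9 0 0 0 255;3.33 1.63 0.9 0 0 0 255;3.33 1.63 0.9 0 0 0 255;3.33 1.63 0.9 0 0 0 255;3.33 1.63 0.9 0 0 0 255;3.33 1.63 0.9 0 0 0 255;3.33 1.63 0.9 0 0 0 255;3.33 1.63 0.9 0 0 0 255;0 0 0 -0.013 0 0 255;0 0 0 0 0 0 255"

```text
time_s: 17.67
ee_pos: [0.6401, 0.1063, 0.2379]
ee_rot: [0.73, 0.671, 0.096, -0.089]
ft_force: [-1.1, -0.2, -3.6]
width: 0.021
gripper_force: 59.7
```

Run:
```python
from go import *
delta(*railpose(.332,.036))
o=observe();print(o['q'],o['ee_pos'])
```

```text
shift tool cm [-0.1687 -0.1124  7.9415] turn [-0.002   0.0004  0.0022] t 17.67 F [-1.0671 -0.2282 -3.5974] w 0.021005976594121657
[-0.3829  0.4174  0.3751  1.6591 -0.4611  1.104   0.0886] [0.6401 0.1063 0.2379]
```

drive_tool --motion "0 -0.11 3 0 0 0.002 255;0 0 3 0 0 0 255;0 0 1.5 0 0 0 255;0 0 0.2 0 0 0 255;0 0 0 0 0 0 255;0 0 0 0 0 0 255"

```text
time_s: 18.17
ee_pos: [0.6427, 0.1209, 0.1669]
ee_rot: [0.733, 0.667, 0.097, -0.086]
ft_force: [-0.3, 0.0, -2.4]
width: 0.021
gripper_force: 59.6
```

Run:
```python
from go import *
delta(*railpose(.332,.034))
```

```text
shift tool cm [ 0.2283 -0.2676  0.8992] turn [ 0.005   0.0006 -0.0063] t 18.17 F [-0.3292  0.014  -2.4035] w 0.0209524324540667
```

drive_tool --motion "0 -0.13 0.4 0.002 0 -0.003 255;0 -0.13 0.3 0.002 0 -0.003 255;0 0 0.1 0 0 0 255;0 0 0 0 0 0 255;0 0 0 0 0 0 255"

```text
time_s: 18.58
ee_pos: [0.6399, 0.1248, 0.1588]
ee_rot: [0.73, 0.67, 0.096, -0.088]
ft_force: [0.6, -0.3, -2.3]
width: 0.0209
gripper_force: 59.7
```

drive_tool --motion "0 0 0.05 0 0 0 255;0 0 0.05 0 0 0 255;0 0 0 0 0 0 255"

```text
time_s: 18.83
ee_pos: [0.6402, 0.1249, 0.1583]
ee_rot: [0.731, 0.67, 0.096, -0.088]
ft_force: [-1.3, -0.9, 2.6]
width: 0.0209
gripper_force: 60.3
```

Run:
```python
from go import *
delta(*railpose(.332,.034))
o=observe();print(o['wrist_torque'], railpose(0,0)[1].T@o['ft_force'])
```

```text
shift tool cm [ 0.0954  0.0233 -0.0196] turn [ 0.0003 -0.0003  0.0013] t 18.83 F [-1.2873 -0.8545  2.5616] w 0.02093926876885248
[-0.3066  0.4486  0.1487] [-0.2676 -1.2079 -2.7236]
```

drive_tool --motion "-1 0 0 0 0 0 255;-1 0 0 0 0 0 255;-1 0 0 0 0 0 255;-1 0 0 0 0 0 255;-1 0 0 0 0 0 255;0 0 0 0 0 0 255"

```text
time_s: 19.33
ee_pos: [0.6358, 0.0729, 0.1443]
ee_rot: [0.732, 0.669, 0.096, -0.087]
ft_force: [0.1, -3.3, 5.5]
width: 0.021
gripper_force: 60.8
```

drive_tool --motion "-0.8 0 0 0 0 0 255;-0.8 0 0 0 0 0 255;-0.8 0 0 0 0 0 255;-0.8 0 0 0 0 0 255;-0.8 0 0 0 0 0 255;0 0 0 0 0 0 255"

```text
time_s: 19.83
ee_pos: [0.6328, 0.0364, 0.1345]
ee_rot: [0.731, 0.669, 0.096, -0.088]
ft_force: [0.2, -2.1, 5.9]
width: 0.0205
gripper_force: 60.9
```

Run:
```python
from go import *
delta(*railpose(.2273,.034))
o=observe();print(o['wrist_torque'], railpose(0,0)[1].T@o['ft_force'])
```

```text
shift tool cm [-1.181  -0.0074 -0.0217] turn [ 0.0011  0.0008 -0.0009] t 19.83 F [ 0.224  -2.1175  5.9044] w 0.020541696626596856
[-0.4266  0.0874  0.0729] [-0.4906  0.4077 -6.2441]
```

drive_tool --motion "-0.3 0 0 0 0 0 255;-0.3 0 0 0 0 0 255;-0.2 0 0 0 0 0 255;-0.1 0 0 0 0 0 255;0 0 0 0 0 0 255"

```text
time_s: 20.25
ee_pos: [0.6324, 0.0306, 0.1329]
ee_rot: [0.73, 0.67, 0.097, -0.088]
ft_force: [0.0, 1.0, 6.9]
width: 0.0205
gripper_force: 61.0
```

drive_tool --motion "-0.1 0 0 0 0 0 255;-0.1 0 0 0 0 0 255;-0.1 0 0 0 0 0 255;0 0 0 0 0 0 255"

```text
time_s: 20.58
ee_pos: [0.6322, 0.028, 0.1323]
ee_rot: [0.73, 0.67, 0.097, -0.088]
ft_force: [0.5, 2.9, 8.2]
width: 0.0208
gripper_force: 61.0
```

drive_tool --motion "-0.1 0 0 0 0 0 255;-0.1 0 0 0 0 0 255;-0.1 0 0 0 0 0 255;0 0 0 0 0 0 255"

```text
time_s: 20.92
ee_pos: [0.632, 0.0251, 0.1315]
ee_rot: [0.73, 0.67, 0.097, -0.088]
ft_force: [0.5, 1.8, 7.1]
width: 0.0207
gripper_force: 61.0
```

Run:
```python
from go import *
delta(*railpose(.2273,.034))
o=observe();print(o['wrist_torque'], railpose(0,0)[1].T@o['ft_force'])
```

```text
shift tool cm [-0.0117 -0.0283 -0.0206] turn [ 0.001  -0.0019  0.0022] t 20.92 F [0.4919 1.7999 7.1367] w 0.020672524917292136
[0.4454 0.0836 0.0035] [ 3.6205  0.3332 -6.4183]
```

drive_tool --motion "-0.1 0 0 0 0 0 255;-0.1 0 0 0 0 0 255;-0.1 0 0 0 0 0 255;0 0 0 0 0 0 255"

```text
time_s: 21.25
ee_pos: [0.6319, 0.0249, 0.1314]
ee_rot: [0.729, 0.671, 0.099, -0.09]
ft_force: [-0.2, 6.1, 10.0]
width: 0.0206
gripper_force: 61.1
```

drive_tool --motion "-0.1 0 0 0 0 0 255;-0.1 0 0 0 0 0 255;-0.1 0 0 0 0 0 255;0 0 0 0 0 0 255"

```text
time_s: 21.58
ee_pos: [0.6318, 0.0248, 0.1315]
ee_rot: [0.729, 0.672, 0.1, -0.091]
ft_force: [-0.7, 9.4, 13.2]
width: 0.0208
gripper_force: 61.4
```

Run:
```python
from go import *
delta(*railpose(.2273,.034))
o=observe();print(o['wrist_torque'], railpose(0,0)[1].T@o['ft_force'])
```

```text
shift tool cm [ 0.0226 -0.0112 -0.0094] turn [-0.0005 -0.0092  0.0059] t 21.58 F [-0.71    9.3517 13.1755] w 0.020807074990683183
[2.2216 0.2444 0.0868] [ 12.349   -1.5224 -10.3314]
```

drive_tool --motion "-0.2 0 0 0 0 0 255;-0.2 0 0 0 0 0 255;0 0 0 0 0 0 255;0.2 0 0 0 0 0 255;0.2 0 0 0 0 0 255;0.1 0 0 0 0 0 255;0 0 0 0 0 0 255"

```text
time_s: 22.17
ee_pos: [0.6317, 0.0248, 0.1315]
ee_rot: [0.729, 0.672, 0.099, -0.09]
ft_force: [0.0, 8.9, 11.4]
width: 0.0204
gripper_force: 61.3
```

drive_tool --motion "0 0 0 0 0 0 0;0 0 0 0 0 0 0;0 0 0 0 0 0 0;0 0 0 0 0 0 0;0 0 0 0 0 0 0;0 0 -2 0 0 0 0;0 0 -4 0 0 0 0;0 0 -4 0 0 0 0;0 0 -2 0 0 0 0;0 0 0 0 0 0 0"

```text
time_s: 23.0
ee_pos: [0.6308, -0.015, 0.2506]
ee_rot: [0.731, 0.669, 0.099, -0.084]
ft_force: [0.2, -1.1, 1.0]
width: 0.0856
gripper_force: 0.0
```

Run:
```python
from go import *
o=observe();print(o['ee_pos'],o['time_s'])
snap('wrist','w6')
```

```text
[ 0.6308 -0.015   0.2506] 23.0
```

View pics/w6.png

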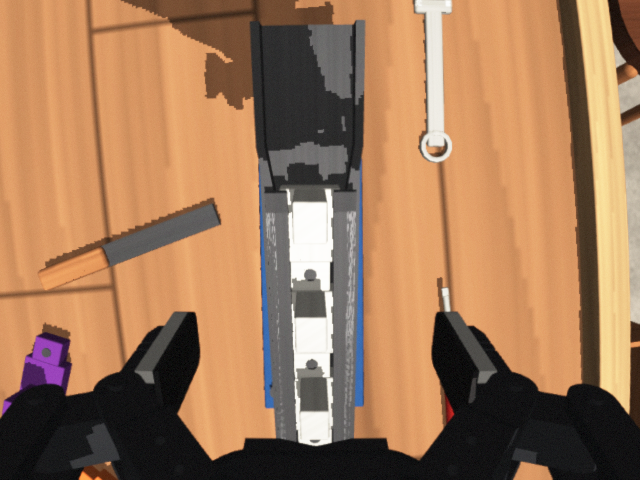

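The three shoes sit in one row (lugs at about (310,220), (312,320), (315,400)), clear of the gripper. I'll check for gaps from the scene camera.

Run:
```python
from go import *
s=snap('scene','s7'); w=cv2.imread('pics/w6.png')[:,:,::-1]
a=np.vstack([cv2.resize(s[225:310,220:390],(700,350),interpolation=cv2.INTER_CUBIC),cv2.resize(np.ascontiguousarray(np.rot90(w[180:440,260:365])),(560,226))[:, :].copy() if 0 else cv2.resize(np.rot90(w[180:440,260:365]).copy(),(700,240))])
cv2.imwrite('pics/c7.png',a[:,:,::-1])
```

```text
(no output)
```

View pics/c7.png

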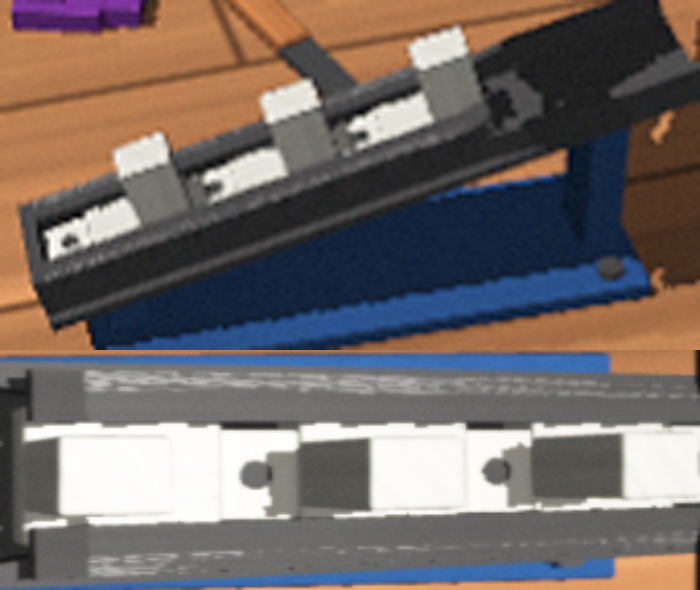

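The row is closed: the noses abut the next tails and the lugs are evenly spaced. Handing in.

```bash
python3 -c "
from workcell import env
print(env.hand_in())"
```

```text
the job is handed in; nothing more can be done
None
```

Both loose shoes are in the rail, nose downhill, in a closed row of three against the stop and released; the job was handed in at about 23 s, and the hand-in returned no verdict.

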